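# Dip the melting tank's water bath and show the gauge rod under the magnifier

### The arm

A 6-joint arm with a two-finger parallel gripper is mounted at the origin on the work surface. World frame = base frame: x ahead of the robot, y to its left, z up, the work surface at z = 0. Lengths are in m, angles in rad, forces in N, time in s.
With the tool pointing down it reaches from about 0.325 to 0.75 m from the base axis. Payload 7.6 kg.
Tool frame: the origin (TCP) lies between the finger pads; the fingertips stand tip_reach ahead of it and the grasp point (between the pads) lies 8 mm behind it (tip_reach is the distance from the TCP to the fingertips, in m); x points along the fingers, z is the direction in which the jaws open and shut, and the axes are right-handed (so a half turn about x gives the same grasp; the last joint's range is limited). The gripper opens to 85 mm and grips with 20 to 120 N. Pads are 22 mm wide; open, the fingers measure 114 mm over their backs; the gripper's body (76 mm by 85 mm) begins 54 mm behind the grasp point. The pads swing forward as they close: fully open they stand 13 mm farther back than shut.
Start: joints at [1.193, 0.052, 1.401, -0, 1.689, -0.07], TCP at [0.159, 0.5, 0.242] pointing down, gripper open.
Joint ranges: [-2.9, 2.9], [-0.91, 2.17], [0.12, 2.37], [-1.06, 4.2], [0.26, 2.73], [-2.93, 2.93]. Speed limits (rad/s): [2.57, 2.57, 3.01, 3.14, 3.14, 3.14].

### API

Orientations are given as a rotation vector (axis times angle).
In Python, from bench import observe, camera, camera_params, hand_in, masks_of, tip_reach gives the robot as it stands.
- The arm moves only by the tool send_rows, never from a script. Its argument "commands" is a list of rows, each a list of 4 numbers: the shift along the tool's x, y, z in cm, then the turn about the tool's x in rad. In form: [[x, y, z, turn], ...]. A call has 1 to 10 rows; each row shifts and turns the pose as measured when the row begins, along the tool's axes as they then stand; what a row does not reach is not made up. A row lasts 1/10 s, in which the tool goes at most 50 mm and 8.59 degrees, less where a joint would pass 70% of its speed; a pose out of reach is approached as far as the arm can. A call is refused whole if a number of a shift passes 5 or a number of a turn 0.15, either way. A call with a gripper value outside its range is refused whole. "jaw" is the opening, from -1 (shut) to 1 (fully open), set as the call begins (left out, the last holds). The fingers move at their own pace and stop on an object; "grip_force" is the grip in N (left out, the last holds). Time passes only in rows, so rows that do not move let the fingers close. It gives the time, the measured TCP pose, the force and the opening at its end, in the units of the state.
- observe(): the state, without advancing time (a new reading comes with each control period).
- camera(name): name is "scene" or "top" or "wrist"; returns the picture (420x560x3 uint8, red, green, blue); there is no depth.
- camera_params(name): a dict with "fx", "fy", "cx", "cy" (pixels), "world_to_cam" (4x4, takes a point from world to camera coordinates). Camera axes: x right, y down, z forward; pixel columns grow to the right and rows downward; lengths in m; the calibration is good to about 2 mm. A picture is of the moment at which its call begins: read the wrist's pose just before it. camera_params takes no time and is no camera call; for the wrist camera it gives the pose at the moment of the call.
- hand_in(): hands the job in, once; it reports no verdict.
Trained networks look in the newest picture that a camera, given by its name, has taken for a name from the list of things; names that differ only in an ending like _2 or _b are one class to them, and where a whole thing is asked for, a point or a joint stands for the part that bears it (a point fixed in the world has none). Each returns a list of dicts, best first, with "score" (0 to 1); they miss things now and then, are a little off and sometimes report something else, mostly with a low value. They report only what shows in the picture. A call takes as long as a camera call. They do not tell look-alikes from the thing itself.
- masks_of(query, camera): "mask" (420x560 bool, what is visible of it) and "at" ([column, row] in pixels, amid what is visible of it).
The state is a dict: "clock": time; "qpos": joint angles; "dq": joint speeds; "joint_efforts": joint torques, N m; "ee_pos": TCP position; "ee_rot": TCP orientation; "ft_force": force on the tool from outside, world axes, zero at the start; "moment": the same for the moment, N m; "gripper_width": finger opening in m.
Only numpy, scipy, OpenCV 4.12 (cv2) and the standard library are available. Lean on these libraries where they do the work, as an engineer would, in place of code of your own. Each camera call takes 0.05 s, during which the arm holds its last target. There are 200 camera calls.

### The job

Set the swing magnifier by its ball knob so that its lens is level and straight above the white reading tile. Then take the gauge rod by its wooden handle, push it into the tank's slanted guide tube until its collar stops against the tube's mouth, draw it right out again, and hold the rod level with its tip under the middle of the lens, clear of both lens and tile; the lens must stay as set. Finish while still holding it there in the gripper, and leave the mould, scraper and bowl where they are.

Things in the scene. Friction and masses are not known exactly. Their poses are not given: they have to be found in the camera images.
- rod: Gauge rod, 250 mm long, 120 g, lying level in its rest, axis 55 mm up. Origin mid-handle on the axis; x along the rod to the tip, z up. Wooden handle x -35 to 35 mm, 16 wide (y, grip across this), 22 high (z). Behind it a 10 mm square stub to x = -63. In front a 12 mm neck, a steel collar 40 mm across (x 45 to 51), then a 10 mm round shaft to the tip at x = 191, dark ring marks near it.
- rod_tip (a point): Very tip of the gauge rod (rod x = 191 mm).
- rod_collar (a point): Centre of the collar's front face (rod x = 51 mm), the face that stops against the tube's mouth; 140 mm behind the tip.
- rest: Fixed rod rest: low grey plate with two aluminium forks 66 mm high, open upward, slot 18 mm wide. Origin on the table under the handle's centre; x along the lying rod to its tip. Forks 12 mm thick at x = -50 (under the stub) and x = 130 (under the shaft); the handle is free between them. Lift the rod straight up 35 mm or more to clear them.
- tank: Fixed cream-white water-bath melting tank, 320 (x) x 260 (y) x 130 mm high, steel lid with a knob (top at 156 mm). Origin under its centre. The guide tube slants up out of its +y side.
- tube: The tank's fixed steel guide tube. Origin at its mouth's centre, 140 mm above the table; z = tube axis, pointing up and out, 35 degrees above horizontal (the rod goes in along -z, tip first). Mouth flared to 38 mm outside, 32 inside, narrowing over 22 mm to an 18 mm bore; 155 mm long, open below: the collar stops the rod with 140 mm of shaft inside.
- tube_mouth (a point): Centre of the guide tube's mouth (same point as the tube's origin).
- magnifier: Fixed base of the swing magnifier: dark steel plate 275 x 100 x 12 mm (x -215 to 60 mm) with an upright post. Origin on the table at the post's axis. The post carries a swivel arm 210 mm up; the lens head is hinged to the arm's end, 105 mm from the post's axis. Properly set, arm and lens head point along the base's -x.
- tile (a point): Centre of the top of the white square reading tile (90 x 90 mm) on the magnifier's base, at x = -163, y = 0, z = 16 mm of the base. The lens centre belongs straight above it.
- lens_centre (a point): Centre of the magnifier's lens (90 mm over its black rim, 14 mm thick), 58 mm out from the tilt hinge; its z axis is the lens's axis, its -x points out to the knob. 210 mm above the table when level.
- lens_knob (a point): Centre of the black ball knob (20 mm diameter) on a thin stem at the outer edge of the lens head: 130 mm out from the tilt hinge. With the lens set properly it is at x = -235, y = 0, z = 210 mm of the magnifier base. Gripped from above, it moves both joints.
- swivel (a joint): Swivel of the magnifier's arm about its vertical post, rad: 0 = lens over the tile, positive = arm turned clockwise seen from above. Stiff by friction (about 1 N at the knob); stays where it is left. Range -0.6 to 1.2; starts between 0.4 and 0.8.
- lens_head (a joint): Tilt of the lens head about the horizontal hinge at the arm's end, rad: 0 = level, negative = knob hanging down. Stiff by friction (1 to 2 N at the knob); stays where it is left. Range -1.0 to 0.6; starts between -0.75 and -0.35.
- mould: Bystander: clear moulding tray 100 x 180 x 24 mm lying on the table. Origin under its centre.
- scraper: Bystander: steel scraper about 110 x 110 mm lying flat, 14 mm high at its black grip. Origin at the underside of its blade.
- bowl: Bystander: white bowl, 110 mm across, 50 mm high. Origin under its centre.
Things that resemble listed ones, but are neither listed nor needed, are in the scene too. Of the things that look like the rest, the largest one is meant.

How it is judged:
On the way, in this order (a step that is already met when the one before it is completed fails the run):
1. the lens is level and straight above the reading tile (horizontal distance between lens_centre and tile below 0.025 m and angle between lens_centre's own z axis and vertical below 0.15 rad), for 0.3 s.
2. the rod is in the guide tube with its collar stopped against the mouth (z of rod_collar in the frame of tube below 0.005 m and distance between rod_collar and tube_mouth below 0.012 m and angle between the x axis of rod and the z axis of tube, either way round below 0.12 rad), for 0.2 s.
3. the rod is drawn right out of the tube (z of rod_tip in the frame of tube above 0.01 m), for 0.1 s.
At the end, for the whole second after the job is handed in: Lens level (0.15 rad) and over the tile (25 mm). Rod at rest in the fingers (over 2 N), level (0.14 rad), tip within 25 mm sideways of the lens centre, 15 to 185 mm below it, over 30 mm above the table, not touching magnifier, tank or rest. Mould, scraper, bowl within 30 mm of their starts (all of step 1 and angle between rod's own x axis and vertical between 1.4308 and 1.7108 rad and horizontal distance between rod_tip and lens_centre below 0.025 m and z of rod_tip in the frame of lens_centre between -0.185 and -0.015 m and height (world z) of each of rod_tip, rod above 0.03 m and contact force between rod and the fingers above 2 N and contact force between rod and magnifier below 0.3 N and contact force between rod and tank below 0.3 N and contact force between rod and rest below 0.3 N and linear speed of rod below 0.02 m/s and distance of each of mould, scraper, bowl from where it was at the start of the episode below 0.03 m); the arm keeps its last pose, push and grip.
It fails at once if the mould is disturbed (moved over 30 mm) (distance of mould from where it was at the start of the episode above 0.03 m).
It fails at once if the scraper is disturbed (moved over 30 mm) (distance of scraper from where it was at the start of the episode above 0.03 m).
It fails at once if the bowl is disturbed (moved over 30 mm) (distance of bowl from where it was at the start of the episode above 0.03 m).
It also fails if it takes over 72 s, if anything falls off the work surface, if the arm or the gripper's body presses on something with over 40 N, if the wrist force passes 120 N, or if a joint passes its speed limit or range.

## Working session

There is one attempt and no reset: what is moved stays moved. The work goes in short steps, Python scripts to look and compute and a tool call to move; the robot and the scene stay as the last step left them, time stands still between calls to the robot, and variables do not carry over. Pictures are saved under pics/ and viewed, about 8 in all and at most 12, crops included, and the job is handed in when it is done.

Besides the shell and the picture viewer there is one more tool, called after "Request:" as name(argument=value, ...) on one line, values as JSON. send_rows: Moves the arm, as the interface text tells. Its arguments: {"type":"object","properties":{"commands":{"type":"array"},"jaw":{"type":"number"},"grip_force":{"type":"number"}},"required":["commands"]}

```bash
ls; mkdir -p pics; cat > h.py <<'E'
import numpy as np, cv2
from scipy.spatial.transform import Rotation as R
from bench import observe, camera, camera_params, hand_in, masks_of, tip_reach
def save(im,n): cv2.imwrite('pics/'+n,cv2.cvtColor(im,cv2.COLOR_RGB2BGR))
def unproj(P,u,v,z):
    W=np.array(P['world_to_cam']); Rm=W[:3,:3]; c=-Rm.T@W[:3,3]
    d=Rm.T@np.array([(u-P['cx'])/P['fx'],(v-P['cy'])/P['fy'],1]); return c+d*(z-c[2])/d[2]
def ray(P,u,v):
    W=np.array(P['world_to_cam']); Rm=W[:3,:3]; c=-Rm.T@W[:3,3]
    d=Rm.T@np.array([(u-P['cx'])/P['fx'],(v-P['cy'])/P['fy'],1]); return c,d/np.linalg.norm(d)
def tri(*rs):
    A=sum(np.eye(3)-np.outer(d,d) for c,d in rs); b=sum((np.eye(3)-np.outer(d,d))@c for c,d in rs); return np.linalg.solve(A,b)
def proj(P,p):
    W=np.array(P['world_to_cam']); q=W[:3,:3]@np.array(p)+W[:3,3]; return np.array([P['fx']*q[0]/q[2]+P['cx'],P['fy']*q[1]/q[2]+P['cy']])
def toolR(): return R.from_rotvec(observe()['ee_rot'])
E
python3 - <<'E'
from h import *
print(tip_reach() if callable(tip_reach) else tip_reach)
s=observe(); print(s); print(toolR().as_matrix().round(3))
a=camera('scene'); save(a,'s0.png'); b=camera('top'); save(b,'t0.png')
for c in('scene','top'):
    P=camera_params(c); W=np.array(P['world_to_cam']); print(c,P['fx'],(-W[:3,:3].T@W[:3,3]).round(3),W[2,:3].round(3))
    for n in ['rod','rest','tank','tube','magnifier','tile','lens_centre','lens_knob','mould','scraper','bowl']:
        for m in masks_of(n,c)[:3]:
            ys,xs=np.nonzero(m['mask']); print(n,round(m['score'],2),np.round(m['at']),len(xs),xs.min(),xs.max(),ys.min(),ys.max())
E
```

```text
pics
0.011
{'clock': 0.0, 'qpos': array([ 1.19268888e+00,  5.28282612e-02,  1.40170772e+00,  1.80419072e-05,
        1.68858643e+00, -7.03031186e-02]), 'dq': array([-0.00021478,  0.00074269, -0.00105469, -0.00057159,  0.00059505,
        0.00132828]), 'joint_efforts': array([-6.59165307e-04, -3.81674159e+01, -3.60180759e+01, -1.15206858e-04,
        6.39444392e-03, -1.26643442e-07]), 'ee_pos': array([0.15893132, 0.50007826, 0.24148544]), 'ee_rot': array([-0.98038063,  1.3405741 ,  0.97905472]), 'ft_force': array([ 0.14429975, -0.14441527, -0.4896806 ]), 'moment': array([0.03082592, 0.0292064 , 0.01893255]), 'gripper_width': 0.08515531052522382}
[[-0.001 -0.953  0.303]
 [-0.001  0.303  0.953]
 [-1.     0.    -0.002]]
scene 398.81891721184576 [1.115 0.593 0.67 ] [-0.604 -0.583 -0.543]
rod 0.75 [308. 237.] 532 263 338 213 253
rest 0.7 [400. 266.] 702 370 424 239 283
rest 0.62 [307. 251.] 1484 269 343 217 273
rest 0.61 [291. 203.] 486 271 310 186 219
tank 0.89 [173. 195.] 9573 102 241 145 249
tube 0.68 [193. 195.] 229 187 204 188 203
tube 0.23 [240. 258.] 1233 213 269 239 278
magnifier 0
[... 693 characters left out ...]
.] 621 309 358 273 292
rest 0.7 [216. 275.] 704 191 240 263 278
tank 0.57 [415. 200.] 10136 357 468 142 260
tank 0.31 [366. 189.] 183 356 380 180 194
tube 0.75 [366. 189.] 219 355 381 180 194
magnifier 0.82 [204. 186.] 3010 166 248 148 221
tile 0.58 [204. 190.] 3062 165 247 148 222
lens_centre 0.86 [203. 203.] 755 188 218 185 220
lens_centre 0.55 [148. 235.] 878 130 163 218 251
lens_centre 0.24 [196. 198.] 1150 168 218 147 222
lens_knob 0.76 [206. 199.] 836 187 218 184 222
lens_knob 0.33 [204. 187.] 2891 166 248 147 221
mould 0.75 [302. 149.] 1596 275 329 131 162
mould 0.49 [205. 201.] 773 188 218 184 221
scraper 0.69 [312. 196.] 1058 292 327 181 215
bowl 0.82 [150. 232.] 961 129 164 217 252
```

```bash
python3 - <<'E'
from h import *
a=cv2.imread('pics/s0.png'); b=cv2.imread('pics/t0.png')
cv2.imwrite('pics/s0c.png',cv2.resize(a[130:410,90:510],None,fx=1.9,fy=1.9,interpolation=3))
cv2.imwrite('pics/t0c.png',cv2.resize(b[120:310,120:480],None,fx=2.2,fy=2.2,interpolation=3))
E
```

```text
(no output)
```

View pics/s0c.png

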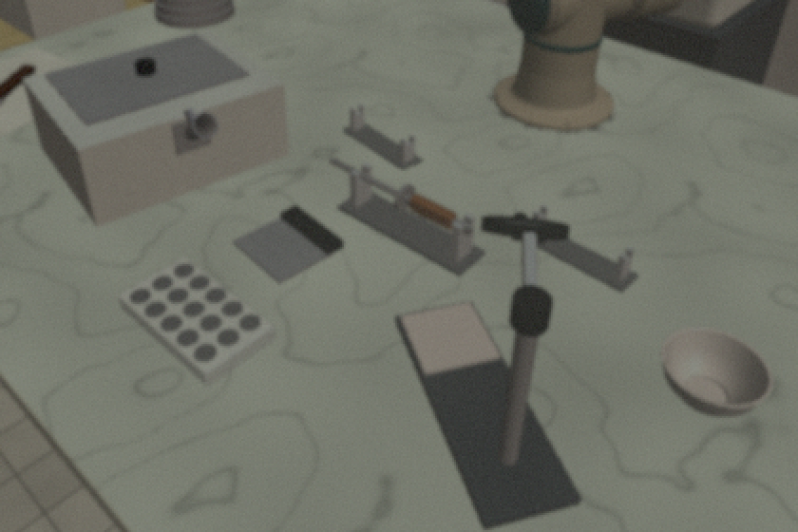

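View pics/t0c.png

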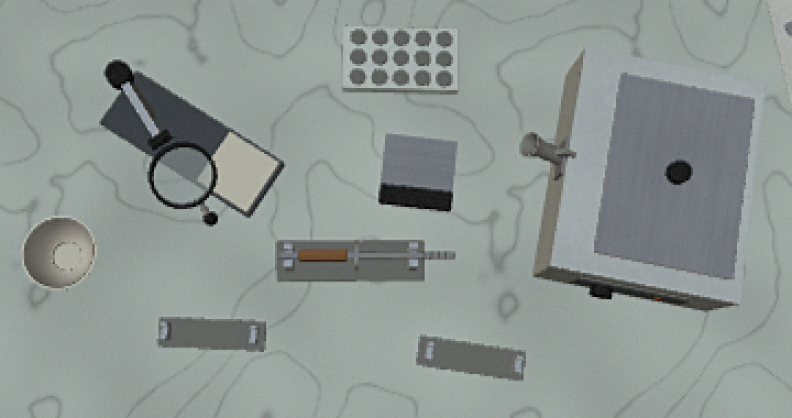

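Three rest-like things in the top picture: (281,240), (336,284) and (216,275). The one at (281,240) is the largest and carries the rod, so it is the one meant. The lens hangs with its knob at about (215,219). The post is near (174,153), the tile near (231,198), the tube mouth near (361,186) and the rod tip near (327,236). Next I fit poses.

```bash
cat >> h.py <<'E'
def magpts(v):
    x,y,th,s,t=v  # th = direction of base -x
    p=np.array([x,y,0]); d0=np.array([np.cos(th),np.sin(th),0]); e=np.array([-d0[1],d0[0],0]); z=np.array([0,0,1.])
    a=th-s; u=np.array([np.cos(a),np.sin(a),0]); r=np.cos(t)*u+np.sin(t)*z
    h=p+.105*u+.21*z
    return dict(c=[p+i*d0+j*e+.012*z for i,j in((-.06,.05),(-.06,-.05),(.215,-.05),(.215,.05))],post=p+.012*z,tile=p+.163*d0+.016*z,h=h,lens=h+.058*r,knob=h+.13*r,u=u,d0=d0)
E
python3 - <<'E'
from h import *
from scipy.optimize import least_squares
T=camera_params('top'); S=camera_params('scene')
t=lambda u,v:np.array([120+u/2.2,120+v/2.2]); s=lambda u,v:np.array([90+u/1.9,130+v/1.9])
def f(v):
    m=magpts(v); r=[]
    # corners order: back-left(+e)...
    C=m['c']
    for p,q in((C[1],t(100,122)),(C[2],t(248,216)),(C[3],t(284,163)),(m['tile'],t(243,172)),(m['lens'],t(183,175)),(m['knob'],t(210,218))): r+=list(proj(T,p)-q)
    for p,q in((m['post'],s(510,463)),(C[0],s(580,500)),(C[1],s(488,527)),(C[2],s(397,318)) if 0 else (m['post'],s(510,463)),(m['lens'],s(525,228))): r+=list(.7*(proj(S,p)-q))
    return r
p0=unproj(T,*t(125,90),.012)
best=None
for th in(-2.2,-1.9,-2.5):
  o=least_squares(f,[p0[0],p0[1],th,.5,-.5],loss='soft_l1')
  if best is None or o.cost<best.cost: best=o
print(best.x.round(3),best.cost,np.round(best.fun,1)); m=magpts(best.x)
for k in m: print(k,np.round(m[k],3).tolist())
np.save('mag.npy',best.x)
print('C proj',[proj(S,p).round() for p in m['c']])
print('handle',unproj(T,*t(323,255),.066),'collar',unproj(T,*t(355,256),.07),'tip',unproj(T,*t(456,255),.06),'handle ends',unproj(T,*t(298,254),.066),unproj(T,*t(348,255),.066))
print('mouth top',unproj(T,*t(529,145),.14), 'tri',tri(ray(T,*t(529,145)),ray(S,*s(206,124))))
for q in((583,48),(534,276),(765,60)): print('tank top corner',unproj(T,*t(*q),.13))
E
```

```text
[ 0.68   0.372 -2.106  0.431 -0.575] 94.88851901723001 [ -1.6   0.2  -0.3   0.5  -0.2  -0.5  -3.   -0.6  -0.6   0.   -0.2  -0.3
  -0.7  -2.8 -34.8   8.9  35.4 -11.2  -0.7  -2.8  -0.5  -0.4]
c [[0.753, 0.398, 0.012], [0.667, 0.449, 0.012], [0.527, 0.212, 0.012], [0.613, 0.162, 0.012]]
post [0.68, 0.372, 0.012]
tile [0.596, 0.232, 0.016]
h [0.593, 0.312, 0.21]
lens [0.553, 0.285, 0.178]
knob [0.503, 0.25, 0.139]
u [-0.822, -0.569, 0.0]
d0 [-0.51, -0.86, 0.0]
C proj [array([346., 406.]), array([397., 391.]), array([338., 287.]), array([297., 296.])]
handle [0.46565662 0.09608239 0.066     ] collar [0.46486076 0.05039237 0.07      ] tip [ 0.47132875 -0.09454044  0.06      ] handle ends [0.46618014 0.13181022 0.066     ] [0.46656925 0.06039652 0.066     ]
mouth top [ 0.61637895 -0.18638332  0.14      ] tri [ 0.6160322  -0.1860187   0.13898204]
tank top corner [ 0.76348136 -0.26705744  0.13      ]
tank top corner [ 0.43585382 -0.19279126  0.13      ]
tank top corner [ 0.75243399 -0.52596298  0.13      ]
```

Request:
send_rows(commands=[[0, 0, 0, -0.13], [0, 0, 0, -0.13], [0, 0, 0, -0.13], [0, 0, 0, -0.13], [0, 0, 0, -0.13], [0, 0, 0, -0.13], [0, 0, 0, -0.13]], jaw=0.2)

```text
clock: 1.9
ee_pos: [0.159, 0.5004, 0.2424]
ee_rot: [-1.661, 0.837, 1.661]
ft_force: [-0.5, 0.9, 0.1]
gripper_width: 0.0512
```

Request:
send_rows(commands=[[0, -1.4, -4, 0], [0, -1.4, -4, 0], [0, -1.4, -4, 0], [0, -1.4, -4, 0], [0, -1.4, -4, 0], [0, -1.4, -4, 0], [0, -1.4, -4, 0], [0, -1.4, -4, 0], [0, -1.4, -4, 0], [0, 0, 0, 0]])

```text
clock: 2.9
ee_pos: [0.4865, 0.2796, 0.2419]
ee_rot: [-1.667, 0.829, 1.667]
ft_force: [-0.4, 0.8, -0.3]
gripper_width: 0.0514
```

```bash
cat >> h.py <<'E'
def delta(p,yaw_z=None):
    "tool-axis shift in cm to bring TCP to p; turn in rad to bring jaw z to azimuth (deg)"
    o=observe(); Rm=toolR(); d=Rm.inv().apply(np.array(p)-o['ee_pos'])*100; out=[d.round(2)]
    z=Rm.as_matrix()[:,2]; a=np.degrees(np.arctan2(z[1],z[0]))
    if yaw_z is not None: out.append(('turn',round(float(-np.radians((yaw_z-a+90)%180-90)),3)))
    return out
def st():
    o=observe(); M=toolR().as_matrix(); print('t',round(o['clock'],2),'tcp',o['ee_pos'].round(4),'x',M[:,0].round(3),'z',M[:,2].round(3),'F',o['ft_force'].round(1),'w',round(o['gripper_width'],4),'q',o['qpos'].round(2))
E
python3 - <<'E'
from h import *
st(); P=camera_params('wrist'); w=camera('wrist'); save(w,'w1.png')
W=np.array(P['world_to_cam']); print((-W[:3,:3].T@W[:3,3]).round(3),W[:3,:3].round(2))
m=magpts(np.load('mag.npy')); 
for k in('lens','knob','tile','h'): print(k,proj(P,m[k]).round())
for n in('lens_knob','lens_centre'):
    for q in masks_of(n,'wrist')[:2]: ys,xs=np.nonzero(q['mask']);print(n,q['score'],q['at'],len(xs),xs.min(),xs.max(),ys.min(),ys.max())
E
```

```text
t 2.9 tcp [0.4865 0.2796 0.2419] x [ 0.001  0.001 -1.   ] z [-0.602  0.798  0.   ] F [-0.4  0.8 -0.3] w 0.0514 q [ 0.46  0.15  1.29  0.    1.69 -1.76]
[0.424 0.231 0.373] [[-0.6   0.8  -0.  ]
 [ 0.76  0.57  0.31]
 [ 0.25  0.19 -0.95]]
lens [232. 296.]
knob [239. 207.]
tile [199. 225.]
h [226. 379.]
lens_knob 0.75 [242.9, 290.5] 7661 169 287 196 359
lens_centre 0.85 [241.6, 290.0] 7901 169 286 196 359
```

View pics/w1.png

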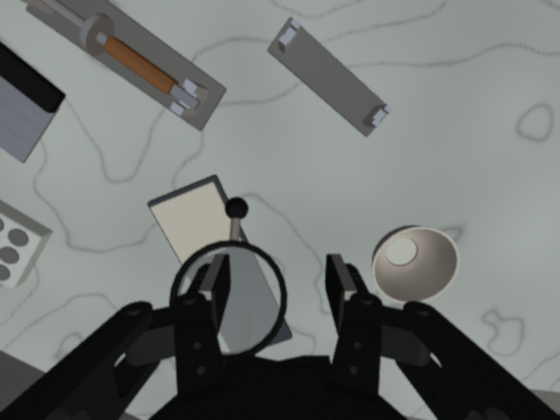

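The wrist view shows the ball knob at (236,208) and the lens ring centred at (229,299). The tile corners are at (217,177) and (149,205), and the rod's handle runs from (104,42) to (178,88). The knob is within 3 px of the prediction.

```bash
python3 - <<'E'
from h import *
from scipy.optimize import least_squares
T=camera_params('top'); S=camera_params('scene'); P=camera_params('wrist')
t=lambda u,v:np.array([120+u/2.2,120+v/2.2]); s=lambda u,v:np.array([90+u/1.9,130+v/1.9])
def f(v):
    m=magpts(v); r=[]; C=m['c']
    for p,q in((C[1],t(100,122)),(C[2],t(248,216)),(C[3],t(284,163)),(m['lens'],t(183,175)),(m['knob'],t(210,218))): r+=list(proj(T,p)-q)
    for p,q in((m['post'],s(510,463)),(C[1],s(580,500)),(C[0],s(488,527)),(m['lens'],s(525,228))): r+=list(.7*(proj(S,p)-q))
    for p,q in((C[2],(218,176)),(C[3],(148,204)),(m['knob'],(236,208)),(m['lens'],(229,299))): r+=list(.7*(proj(P,p)-q))
    return r
o=least_squares(f,np.load('mag.npy'),loss='soft_l1'); print(o.x.round(3),np.round(o.fun,1)); np.save('mag.npy',o.x); m=magpts(o.x)
for k in('knob','lens','tile','post'): print(k,m[k].round(3))
k=m['knob']; a=np.degrees(np.arctan2(m['u'][1],m['u'][0]))
print('goal knob',(m['post']+.235*m['d0']).round(3),'az u,d0',a,np.degrees(np.arctan2(m['d0'][1],m['d0'][0])))
print(delta(k-[0,0,.008],a+90),delta([k[0],k[1],.242]))
print('rod ends',unproj(P,104,42,.062),unproj(P,178,88,.062))
E
```

```text
[ 0.68   0.375 -2.119  0.42  -0.534] [-2.5 -0.4 -1.9  0.8 -1.4  0.  -1.6 -0.  -1.1  0.1 -0.  -2.   2.2 -0.
 -0.6 -0.2  0.4 -0.6 -1.2 -0.6 -1.1 -0.9 -0.4  0.7 -0.3  0.1]
knob [0.502 0.252 0.144]
lens [0.553 0.287 0.18 ]
tile [0.595 0.236 0.016]
post [0.68  0.375 0.012]
goal knob [0.558 0.174 0.012] az u,d0 -145.49906177365023 -121.41315757251297
[array([10.65,  0.42, -3.6 ]), ('turn', 0.049)] [array([ 0.03,  0.4 , -3.58])]
rod ends [0.46874952 0.06380202 0.062     ] [0.46094372 0.14085293 0.062     ]
```

Request:
send_rows(commands=[[0, 0.2, -1.8, 0.05], [0, 0.2, -1.8, 0], [2.5, 0, 0, 0], [2.5, 0, 0, 0], [2.5, 0, 0, 0], [2, 0, 0, 0], [1, 0, 0, 0], [0, 0, 0, 0]])

```text
clock: 3.85
ee_pos: [0.4948, 0.2604, 0.1375]
ee_rot: [-1.645, 0.843, 1.643]
ft_force: [0.7, 0.1, 0.7]
gripper_width: 0.051
```

```bash
python3 - <<'E'
from h import *
st(); m=magpts(np.load('mag.npy')); print(delta(m['knob']-[0,0,.008]))
E
```

```text
t 3.85 tcp [0.4948 0.2604 0.1375] x [ 0.005  0.007 -1.   ] z [-0.578  0.816  0.003] F [0.7 0.1 0.7] w 0.051 q [ 0.42  0.2   1.45  0.    1.48 -1.77]
[array([ 0.16, -0.08, -1.09])]
```

Request:
send_rows(commands=[[0.1, 0, -0.7, 0], [0, 0, -0.5, 0], [0, 0, 0, 0], [0, 0, 0, 0]])

```text
clock: 4.25
ee_pos: [0.5032, 0.2512, 0.1405]
ee_rot: [-1.649, 0.837, 1.639]
ft_force: [0.6, -0.8, 0.8]
gripper_width: 0.0513
```

Request:
send_rows(commands=[[0, 0, 0, 0], [0, 0, 0, 0], [0, 0, 0, 0], [0, 0, 0, 0], [0, 0, 0, 0], [0, 0, 0, 0], [0, 0, 0, 0], [0, 0, 0, 0]], jaw=-1, grip_force=30)

```text
clock: 5.05
ee_pos: [0.5038, 0.2511, 0.1417]
ee_rot: [-1.649, 0.836, 1.637]
ft_force: [0.3, 0.1, 0.4]
gripper_width: 0.0175
```

```bash
python3 - <<'E'
from h import *
st(); m=magpts(np.load('mag.npy'))
R0=toolR(); o=observe(); g=o['ee_pos']-R0.apply([.008,0,0]); print('grasp',g)
goal=m['post']+.235*m['d0']; goal[2]=.21
x,y,th,s,t=np.load('mag.npy')
for f in np.linspace(0,1,6):
    k=magpts([x,y,th,s*(1-f),t*(1-f)])['knob']; print(f.round(1),k.round(4),(k-g).round(4))
E
```

```text
t 5.05 tcp [0.5038 0.2511 0.1417] x [ 0.012  0.01  -1.   ] z [-0.578  0.816  0.001] F [0.3 0.1 0.4] w 0.0175 q [ 0.39  0.2   1.44  0.    1.48 -1.79]
grasp [0.50370372 0.25105723 0.14970558]
0.0 [0.5017 0.252  0.1439] [-0.002   0.0009 -0.0058]
0.2 [0.5077 0.2333 0.1562] [ 0.0039 -0.0177  0.0065]
0.4 [0.5165 0.2158 0.1691] [ 0.0128 -0.0352  0.0194]
0.6 [0.528  0.1998 0.1825] [ 0.0243 -0.0512  0.0328]
0.8 [0.542  0.1859 0.1962] [ 0.0383 -0.0652  0.0464]
1.0 [0.5579 0.1743 0.21  ] [ 0.0542 -0.0768  0.0603]
```

Request:
send_rows(commands=[[0, 0, 0, 0], [0, 0, 0, 0], [0.5, 0, 0, 0], [0.4, 0, 0, 0], [0.1, 0, 0, 0]], jaw=-0.1)

```text
clock: 5.55
ee_pos: [0.5037, 0.2515, 0.1307]
ee_rot: [-1.649, 0.836, 1.638]
ft_force: [-0.1, 0.6, 0.3]
gripper_width: 0.0384
```

Request:
send_rows(commands=[[0.05, 0, 0, 0], [0.05, 0, 0, 0], [0.05, 0, 0, 0], [0, 0, 0, 0], [0, 0, 0, 0]], jaw=-1, grip_force=30)

```text
clock: 6.05
ee_pos: [0.5038, 0.2515, 0.1292]
ee_rot: [-1.649, 0.835, 1.638]
ft_force: [0.5, 0.6, 0.1]
gripper_width: 0.0175
```

```bash
python3 - <<'E'
from h import *
st()
E
```

```text
t 6.05 tcp [0.5038 0.2515 0.1292] x [ 0.012  0.01  -1.   ] z [-0.579  0.816  0.001] F [0.5 0.6 0.1] w 0.0175 q [ 0.4   0.21  1.45  0.    1.46 -1.79]
```

Request:
send_rows(commands=[[-0.62, 0.32, -0.95, -0.042], [-0.62, 0.32, -0.95, -0.042], [-0.64, 0.26, -0.95, -0.042], [-0.64, 0.26, -0.95, -0.042], [-0.67, 0.18, -0.95, -0.042], [-0.67, 0.18, -0.95, -0.042], [-0.69, 0.11, -0.95, -0.042], [0, 0, 0, 0]])

```text
clock: 6.85
ee_pos: [0.5349, 0.1912, 0.1711]
ee_rot: [-1.846, 0.606, 1.846]
ft_force: [1.8, 1.2, 0.4]
gripper_width: 0.0178
```

```bash
cat >> h.py <<'E'
def goalk():
    m=magpts(np.load('mag.npy')); g=m['post']+.235*m['d0']; g[2]=.21; return g
E
python3 - <<'E'
from h import *
st(); m=magpts(np.load('mag.npy')); off=np.array([.5038,.2515,.1292])-m['knob']; k=observe()['ee_pos']-off; print(k,goalk()); d=k-m['post']; print('r',np.hypot(*d[:2]),'az',np.degrees(np.arctan2(d[1],d[0])))
print(delta(goalk()+off,-121.4+90))
save(camera('scene'),'s2.png'); save(camera('top'),'t2.png')
for c in('top','scene'):
  for q in masks_of('lens_knob',c)[:2]: print(c,q['score'],q['at'])
E
```

```text
t 6.85 tcp [0.5349 0.1912 0.1711] x [ 0.004  0.012 -1.   ] z [-0.799  0.602  0.004] F [1.8 1.2 0.4] w 0.0178 q [ 0.27  0.2   1.38  0.01  1.55 -2.22]
[0.53274562 0.19169311 0.18580899] [0.55794775 0.17429364 0.21      ]
r 0.235281586459658 az -128.88038540959306
[array([-2.43, -0.15, -3.05]), ('turn', -0.098)]
scene 0.25 [340.5, 236.3]
```

Request:
send_rows(commands=[[-0.6, 0, -0.76, -0.025], [-0.6, 0, -0.76, -0.025], [-0.6, 0, -0.76, -0.025], [-0.6, 0, -0.76, -0.025], [-0.2, 0, -0.2, 0], [0, 0, 0, 0]])

```text
clock: 7.65
ee_pos: [0.5556, 0.1736, 0.1899]
ee_rot: [-1.898, 0.531, 1.93]
ft_force: [1.1, -0.2, 0.3]
gripper_width: 0.0181
```

```bash
python3 - <<'E'
from h import *
st(); m=magpts(np.load('mag.npy')); off=np.array([.5038,.2515,.1292])-m['knob']
print(delta(goalk()+off,-121.4+90))
a=camera('scene'); b=camera('top'); cv2.imwrite('pics/v3.png',np.hstack([cv2.resize(x,None,fx=4,fy=4,interpolation=3) for x in (a[200:330,270:370][:,:,::-1],b[130:260,150:250][:,:,::-1])]))
E
```

```text
t 7.65 tcp [0.5556 0.1736 0.1899] x [-0.015  0.006 -1.   ] z [-0.856  0.517  0.016] F [ 1.1 -0.2  0.3] w 0.0181 q [ 0.24  0.24  1.3   0.01  1.62 -2.36]
[array([-0.55, -0.25, -0.37]), ('turn', 0.005)]
```

View pics/v3.png

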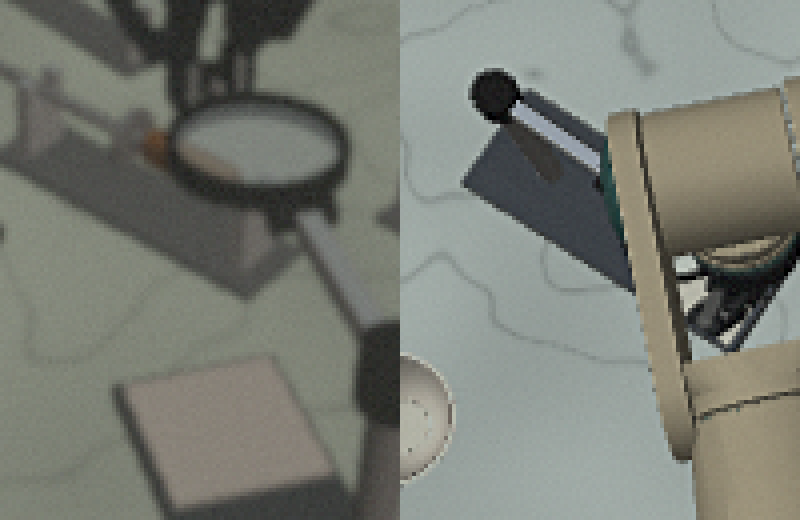

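The scene half (left) shows the lens ring centred near scene pixel (335,237), nearly level. The top half shows the swivel arm parallel to the base. About 5 mm up and 4 mm sideways remain.

Request:
send_rows(commands=[[-0.3, -0.1, -0.2, 0], [-0.3, -0.1, -0.2, 0], [0, 0, 0, 0], [0, 0, 0, 0]])

```text
clock: 8.15
ee_pos: [0.5579, 0.1722, 0.1942]
ee_rot: [-1.895, 0.539, 1.937]
ft_force: [-0.1, -1.7, -1.5]
gripper_width: 0.0179
```

```bash
python3 - <<'E'
from h import *
st(); x,y,th,s,t=np.load('mag.npy'); m=magpts([x,y,th,s,t]); off=np.array([.5038,.2515,.1292])-m['knob']
print(delta(goalk()+off,-121.4+90))
a=camera('scene'); S=camera_params('scene')
b=cv2.cvtColor(a,cv2.COLOR_RGB2BGR)
# overlay ring for candidate tilts, print expected extents of outer rim
for tt,col in((0,(0,0,255)),(-.1,(0,255,0))):
    m=magpts([x,y,th,0,tt]); u=m['d0']; r=np.cos(tt)*u+np.array([0,0,np.sin(tt)]); e=np.array([-u[1],u[0],0]); n=np.cross(r,e)
    pts=np.array([proj(S,m['lens']+.045*(np.cos(q)*r+np.sin(q)*e)) for q in np.linspace(0,6.28,60)])
    cv2.polylines(b,[np.round(pts*16).astype(int)],True,col,1,cv2.LINE_8,4) if 0 else None
    print(tt,pts.min(0).round(1),pts.max(0).round(1),'knob',proj(S,m['knob']).round(1))
    big=cv2.resize(b[200:290,280:380],None,fx=6,fy=6,interpolation=3) if tt==0 else big
    cv2.polylines(big,[np.round((pts-[280,200]+.5)*6).astype(int)],True,col,1)
cv2.imwrite('pics/v4.png',big)
E
```

```text
t 8.15 tcp [0.5579 0.1722 0.1942] x [-0.021  0.001 -1.   ] z [-0.855  0.518  0.019] F [-0.1 -1.7 -1.5] w 0.0179 q [ 0.23  0.25  1.28  0.01  1.63 -2.36]
[array([-0.12, -0.25, -0.1 ]), ('turn', 0.004)]
0 [310.5 222.6] [357.3 250.3] knob [321.1 215.9]
-0.1 [310.4 226.8] [357.2 251. ] knob [320.9 221.2]
```

View pics/v4.png

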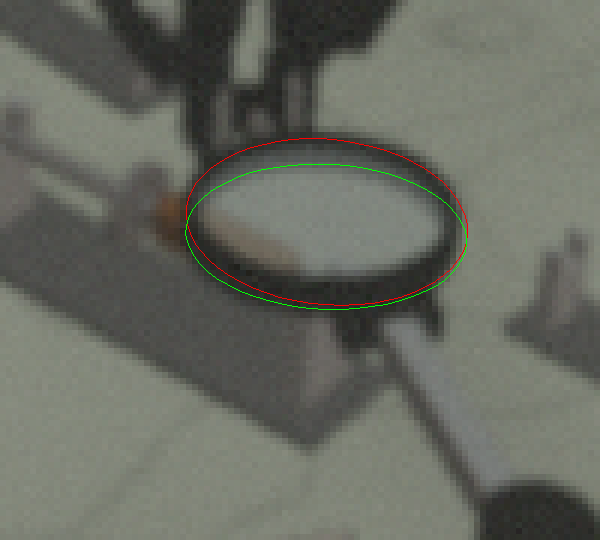

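The lens ring matches the red (level, swivel 0) outline. Releasing and lifting off.

Request:
send_rows(commands=[[0, 0, 0, 0], [0, 0, 0, 0], [0, 0, 0, 0], [0, 0, 0, 0], [-1, 0, 0, 0], [-2, 0, 0, 0], [-4, 0, 0, 0], [-4, 0, 0, 0], [0, 0, 0, 0]], jaw=0.1)

```text
clock: 9.1
ee_pos: [0.5599, 0.1732, 0.3117]
ee_rot: [-1.896, 0.534, 1.934]
ft_force: [0.7, -0.5, -0.4]
gripper_width: 0.047
```

```bash
python3 - <<'E'
from h import *
st(); print(delta([.466,.096,.29],0),delta([.466,.096,.29],180))
E
```

```text
t 9.1 tcp [0.5599 0.1732 0.3117] x [-0.018  0.004 -1.   ] z [-0.856  0.517  0.018] F [ 0.7 -0.5 -0.4] w 0.047 q [ 0.23  0.24  1.06  0.01  1.86 -2.36]
[array([ 2.3 , 11.44,  4.01]), ('turn', -0.543)] [array([ 2.3 , 11.44,  4.01]), ('turn', -0.543)]
```

Request:
send_rows(commands=[[0, 3.2, 1.1, 0], [0, 3.2, 1.1, 0], [0, 3.2, 1.1, 0], [0, 2.5, 1, 0.14], [0, 0, 0, 0.15], [0, 0, 0, 0.15], [0, 0, 0, 0.15], [0, 0, 0, 0.15], [0, 0, 0, 0.15], [0, 0, 0, 0.15]])

```text
clock: 10.1
ee_pos: [0.4565, 0.0889, 0.3165]
ee_rot: [-1.188, 1.221, 1.209]
ft_force: [0.3, 0.4, 0.8]
gripper_width: 0.0471
```

Request:
send_rows(commands=[[0, 0, 0, 0.15], [0, 0, 0, 0.15], [0, 0, 0, 0.15], [0, 0, 0, 0.15], [0, 0, 0, 0.15], [0, 0, 0, 0.15], [0, 0, 0, 0.15], [0, 0, 0, 0.15], [0, 0, 0, 0.15], [0, 0, 0, 0.15]])

```text
clock: 11.1
ee_pos: [0.4557, 0.0891, 0.3198]
ee_rot: [-0.038, 1.577, 0.049]
ft_force: [0.8, 0.0, 0.2]
gripper_width: 0.0472
```

```bash
python3 - <<'E'
from h import *
st(); print(delta([.466,.096,.25],0)); P=camera_params('wrist'); save(camera('wrist'),'w5.png'); T=camera_params('top')
for q in masks_of('rod','wrist')[:2]: ys,xs=np.nonzero(q['mask']);print('rod',q['score'],q['at'],len(xs),xs.min(),xs.max(),ys.min(),ys.max())
print([proj(P,p).round() for p in([.466,.131,.066],[.466,.061,.066],[.616,-.186,.14])])
E
```

```text
t 11.1 tcp [0.4557 0.0891 0.3198] x [-0.007  0.007 -1.   ] z [ 0.998  0.055 -0.007] F [0.8 0.  0.2] w 0.0472 q [ 0.11 -0.12  1.42  0.01  1.85  0.06]
[array([6.98, 0.58, 1.11]), ('turn', 0.055)]
rod 0.77 [288.5, 197.1] 1572 274 300 123 290
[array([288., 146.]), array([284., 198.]), array([382., 388.])]
```

View pics/w5.png

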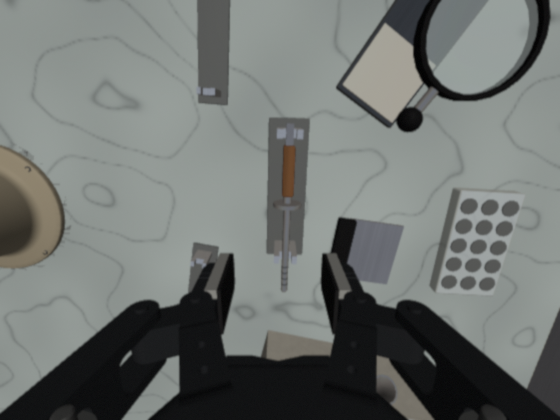

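The handle runs from (289,146) to (288,197) and the tip is at (284,290). The knob is at (410,119) with the lens over the tile side. Computing the rod's pose.

```bash
python3 - <<'E'
from h import *
P=camera_params('wrist')
q=masks_of('rod','wrist')[0]['mask']; ys,xs=np.nonzero(q)
c=np.array([[xs[ys==r].mean(),r] for r in np.unique(ys)]); c=c[(c[:,1]>130)&(c[:,1]<286)&((c[:,1]<203)|(c[:,1]>214))]
W=np.array([unproj(P,u,v,.057) for u,v in c]); k=np.polyfit(W[:,1],W[:,0],1); print('x = %.4f y + %.4f'%tuple(k),'resid',np.std(W[:,0]-np.polyval(k,W[:,1])))
a=unproj(P,289,146,.066); b=unproj(P,288,197,.066); t=unproj(P,284,290,.057); print(a,b,t)
yc=(a[1]+b[1]+2*(t[1]+.191))/4; h=np.array([np.polyval(k,yc),yc,.055]); d=np.array([-k[0],-1]); az=np.degrees(np.arctan2(d[1],d[0])); print('handle',h,'rod az',az)
print(delta(h-[0,0,.008],az+90))
# tube
T=camera_params('top'); t2=lambda u,v:np.array([120+u/2.2,120+v/2.2])
L=[unproj(T,*t2(*q),.133) for q in((622,73),(755,98),(735,278),(594,253))]
for i in range(4): e=L[(i+1)%4]-L[i]; print(np.hypot(*e[:2]),np.degrees(np.arctan2(e[1],e[0])))
E
```

```text
x = -0.0327 y + 0.4722 resid 0.00039540499867553726
[0.46752498 0.13122127 0.066     ] [0.47109844 0.06248029 0.066     ] [ 0.47595316 -0.0904825   0.057     ]
handle [0.46899569 0.09868414 0.055     ] rod az -88.1268268796039
[array([27.27,  0.67,  1.57]), ('turn', 0.032)]
0.1890809607667284 -99.70951516309196
0.2584835031317746 170.58110852667733
0.19261440895977158 81.26835363975981
0.2617765710053453 -10.189790272263965
```

Request:
send_rows(commands=[[4, 0.3, 0.8, 0.03], [4, 0.3, 0.8, 0], [4, 0, 0, 0], [4, 0, 0, 0], [3, 0, 0, 0], [2, 0, 0, 0], [0, 0, 0, 0], [0, 0, 0, 0]])

```text
clock: 12.05
ee_pos: [0.4717, 0.0979, 0.1054]
ee_rot: [-0.047, 1.571, 0.059]
ft_force: [0.1, 0.7, 0.4]
gripper_width: 0.047
```

```bash
python3 - <<'E'
from h import *
st(); print(delta([.469,.0987,.047],1.9))
E
```

```text
t 12.05 tcp [0.4717 0.0979 0.1054] x [-0.001  0.008 -1.   ] z [ 0.998  0.068 -0.   ] F [0.1 0.7 0.4] w 0.047 q [0.12 0.02 1.71 0.01 1.41 0.05]
[array([ 5.84,  0.05, -0.27]), ('turn', 0.035)]
```

Request:
send_rows(commands=[[2, 0, -0.3, 0.035], [2, 0, 0, 0], [1.2, 0, 0, 0], [0.6, 0, 0, 0], [0.2, 0, 0, 0], [0, 0, 0, 0]])

```text
clock: 12.65
ee_pos: [0.4746, 0.0989, 0.0527]
ee_rot: [-0.023, 1.556, 0.038]
ft_force: [-0.5, -0.1, -0.3]
gripper_width: 0.047
```

Request:
send_rows(commands=[[0, 0, 0, 0], [0, 0, 0, 0], [0, 0, 0, 0], [0, 0, 0, 0], [0, 0, 0, 0], [0, 0, 0, 0], [0, 0, 0, 0]], jaw=-1, grip_force=35)

```text
clock: 13.35
ee_pos: [0.4715, 0.0989, 0.0543]
ee_rot: [-0.023, 1.565, 0.037]
ft_force: [-0.7, 0.2, -1.4]
gripper_width: 0.015
```

```bash
python3 - <<'E'
from h import *
st(); print(delta([.469,.0987,.047],1.9))
E
```

```text
t 13.35 tcp [0.4715 0.0989 0.0543] x [ 0.005  0.009 -1.   ] z [0.999 0.038 0.006] F [-0.7  0.2 -1.4] w 0.015 q [0.13 0.08 1.76 0.01 1.29 0.08]
[array([ 0.73, -0.02, -0.26]), ('turn', 0.005)]
```

Request:
send_rows(commands=[[-1, 0, 0, 0], [-2, 0, 0, 0], [-3, 0, 0, 0], [-3, 0, 0, 0], [-2, 0, 0, 0], [0, 0, 0, 0]])

```text
clock: 13.95
ee_pos: [0.4718, 0.0979, 0.1722]
ee_rot: [-0.024, 1.561, 0.038]
ft_force: [0.4, 0.1, 0.0]
gripper_width: 0.015
```

```bash
cat >> h.py <<'E'
M=np.array([.616,-.186,.14]); AZ=-99.8; ah=np.array([np.cos(np.radians(AZ)),np.sin(np.radians(AZ)),0])
def hand(d,phi,L=.191):
    "TCP (= rod handle centre) for tip at depth d on tube axis, rod pitched phi deg down"
    c,s=np.cos(np.radians([35,phi])),np.sin(np.radians([35,phi]))
    i=c[0]*ah-[0,0,s[0]]; return M+d*i-L*(c[1]*ah-np.array([0,0,s[1]]))
E
python3 - <<'E'
from h import *
st(); print(delta(hand(-.06,0),AZ+90),hand(-.06,0)); P=camera_params('wrist'); save(camera('wrist'),'w6.png')
a=camera('scene'); save(a,'s6.png')
E
```

```text
t 13.95 tcp [0.4718 0.0979 0.1722] x [ 0.01  0.01 -1.  ] z [0.999 0.039 0.01 ] F [0.4 0.1 0. ] w 0.015 q [ 0.12 -0.05  1.64  0.01  1.54  0.08]
[array([-0.09, -5.45, 18.31]), ('turn', 0.21)] [0.65687566 0.05064484 0.17441459]
```

Request:
send_rows(commands=[[0, -2.7, 0, 0.07], [0, -2.7, 0, 0.07], [0, -0.3, 2, 0.07], [0, 0, 4, 0], [0, 0, 4, 0], [0, 0, 4, 0], [0, 0, 4, 0], [0, 0, 0, 0]])

```text
clock: 14.85
ee_pos: [0.6477, 0.0071, 0.1475]
ee_rot: [0.146, 1.588, -0.134]
ft_force: [-0.2, 0.6, -2.1]
gripper_width: 0.0154
```

```bash
python3 - <<'E'
from h import *
st(); print(delta(hand(-.06,0),AZ+90)); P=camera_params('wrist'); w=camera('wrist'); save(w,'w7.png')
print('pred tip,mouth',proj(P,observe()['ee_pos']+.191*ah),proj(P,M))
for q in masks_of('tube','wrist')[:2]: ys,xs=np.nonzero(q['mask']);print('tube',q['score'],q['at'],len(xs),xs.min(),xs.max(),ys.min(),ys.max())
a=camera('scene'); save(a,'s7.png'); b=camera('top'); save(b,'t7.png')
S=camera_params('scene');T=camera_params('top'); print(proj(S,M),proj(T,M),proj(S,observe()['ee_pos']+.191*ah),proj(T,observe()['ee_pos']+.191*ah))
z=lambda im,r,c,f:cv2.resize(im[r:r+100,c:c+130],(390,300),interpolation=3)
cv2.imwrite('pics/v7.png',np.vstack([np.hstack([z(a,150,150,3),z(b,140,320,3)]),cv2.resize(w[150:420,20:560],(780,300))])[:,:,::-1])
E
```

```text
t 14.85 tcp [0.6477 0.0071 0.1475] x [-0.021  0.01  -1.   ] z [ 0.984 -0.177 -0.023] F [-0.2  0.6 -2.1] w 0.0154 q [-0.05  0.46  1.11  0.01  1.59  0.13]
[array([-2.67,  4.46,  0.08]), ('turn', -0.007)]
pred tip,mouth [276.00423166 512.92627829] [280.91981003 502.9738281 ]
[198.09158395 194.85808925] [360.3303073  186.02661508] [200.01497604 190.85965039] [359.06717794 186.0039275 ]
```

View pics/v7.png

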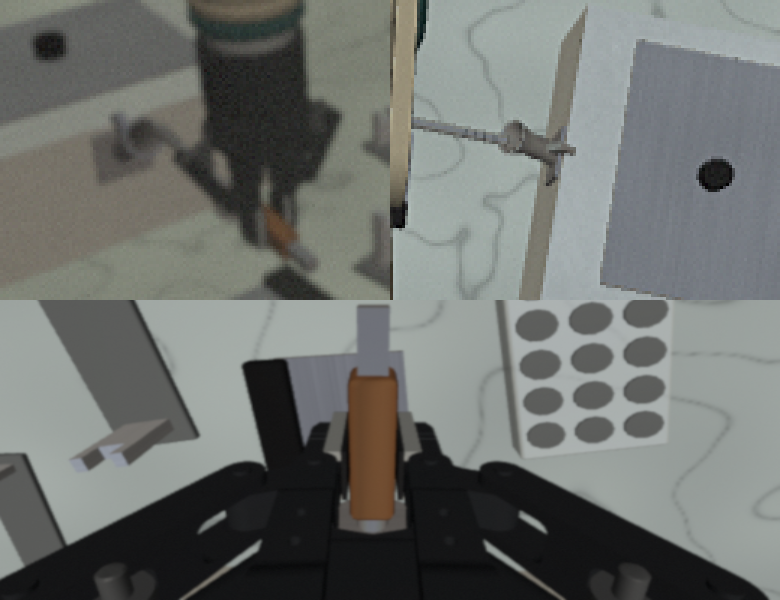

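Scene and top crops show the rod's tip right at the tube mouth and aimed at its centre (top pixel about 360,186). The wrist crop shows the handle held squarely. The last move drifted 4 cm ahead of plan, but nothing was pressed.

```bash
python3 - <<'E'
from h import *
Rm=toolR().inv(); p=observe()['ee_pos']; print(delta(hand(.01,0),AZ+90))
for d,f in((.01,0),(.012,8),(.016,16),(.02,24),(.026,32),(.03,37),(.14,35)):
    q=hand(d,f); print(d,f,q.round(4),(Rm.apply(q-p)*100).round(2)); p=q
E
```

```text
[array([ 1.87, -1.39,  0.48]), ('turn', -0.006)]
0.01 0 [ 0.6471 -0.0059  0.1343] [ 1.87 -1.39  0.48]
0.012 8 [ 0.6465 -0.0093  0.1597] [-2.55 -0.33 -0.04]
0.016 16 [ 0.645  -0.018   0.1835] [-2.38 -0.87 -0.04]
0.02 24 [ 0.6429 -0.0302  0.2062] [-2.28 -1.22 -0.03]
0.026 32 [ 0.6399 -0.0474  0.2263] [-2.02 -1.73 -0.02]
0.03 37 [ 0.6378 -0.0599  0.2377] [-1.15 -1.26 -0.01]
0.14 35 [ 0.6231 -0.1448  0.1693] [ 6.79 -8.66  0.17]
```

Request:
send_rows(commands=[[0.9, -0.7, 0.2, 0], [0.9, -0.6, 0.2, 0], [0, 0, 0, 0], [0, 0, 0, 0]])

```text
clock: 15.45
ee_pos: [0.6447, -0.0054, 0.1363]
ee_rot: [0.145, 1.579, -0.132]
ft_force: [-0.3, 0.1, -0.5]
gripper_width: 0.0151
```

```bash
python3 - <<'E'
from h import *
st(); print(delta(hand(.01,0),AZ+90)); print(delta(hand(.012,8)))
E
```

```text
t 15.45 tcp [ 0.6447 -0.0054  0.1363] x [-0.012  0.009 -1.   ] z [ 0.984 -0.175 -0.014] F [-0.3  0.1 -0.5] w 0.0151 q [-0.07  0.45  1.15  0.01  1.56  0.11]
[array([ 0.2 , -0.  ,  0.25]), ('turn', -0.005)]
[array([-2.35, -0.33,  0.22])]
```

Tip is about 1 cm into the flare with no contact force. Now I pivot the rod in the fingers by raising the handle while feeding.

Request:
send_rows(commands=[[-1.2, -0.15, 0.25, 0], [-1.2, -0.2, 0, 0], [0, 0, 0, 0], [0, 0, 0, 0]])

```text
clock: 15.85
ee_pos: [0.6472, -0.0084, 0.1638]
ee_rot: [0.146, 1.577, -0.129]
ft_force: [-0.3, 0.9, -2.8]
gripper_width: 0.015
```

```bash
python3 - <<'E'
from h import *
st()
for a in((.012,8),(.016,16),(.02,24)): print(delta(hand(*a),AZ+90))
E
```

```text
t 15.85 tcp [ 0.6472 -0.0084  0.1638] x [-0.01   0.012 -1.   ] z [ 0.985 -0.174 -0.012] F [-0.3  0.9 -2.8] w 0.015 q [-0.07  0.44  1.1   0.01  1.61  0.1 ]
[array([ 0.41, -0.11, -0.05]), ('turn', -0.004)]
[array([-1.97, -0.97, -0.07]), ('turn', -0.004)]
[array([-4.26, -2.18, -0.1 ]), ('turn', -0.004)]
```

Request:
send_rows(commands=[[-1, -0.45, 0, 0], [-1, -0.5, 0, 0], [0, 0, 0, 0], [0, 0, 0, 0]])

```text
clock: 16.25
ee_pos: [0.6459, -0.0154, 0.1845]
ee_rot: [0.147, 1.577, -0.123]
ft_force: [-0.1, 0.9, -1.3]
gripper_width: 0.0152
```

```bash
python3 - <<'E'
from h import *
st()
for a in((.016,16),(.02,24),(.026,32)): print(delta(hand(*a),AZ+90))
a=camera('scene'); b=camera('top'); w=camera('wrist')
z=lambda im,r,c:cv2.resize(im[r:r+100,c:c+130],(390,300),interpolation=3)
cv2.imwrite('pics/v8.png',np.hstack([z(a,130,150),z(b,140,290)])[:,:,::-1])
E
```

```text
t 16.25 tcp [ 0.6459 -0.0154  0.1845] x [-0.009  0.016 -1.   ] z [ 0.985 -0.171 -0.012] F [-0.1  0.9 -1.3] w 0.0152 q [-0.09  0.43  1.08  0.02  1.65  0.09]
[array([ 0.1 , -0.28, -0.04]), ('turn', -0.0)]
[array([-2.19, -1.48, -0.07]), ('turn', -0.0)]
[array([-4.22, -3.2 , -0.09]), ('turn', -0.0)]
```

View pics/v8.png

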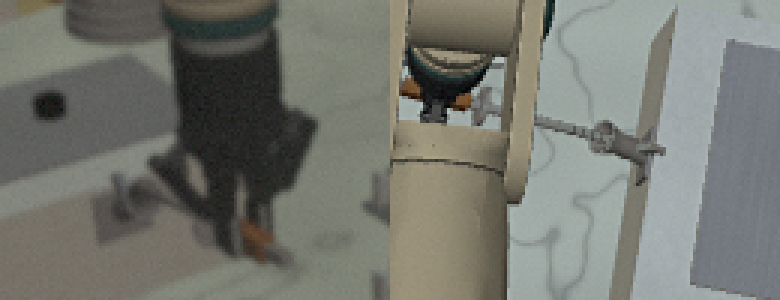

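The top crop shows the shaft ending at the mouth's near rim (about top pixel 488,184), so the tip is inside the flare and the rod is pivoting. Continuing.

Request:
send_rows(commands=[[-1, -0.8, 0, 0], [-1, -0.8, 0, 0], [-1, -0.8, 0, 0], [-1, -0.9, 0, 0], [0, 0, 0, 0], [0, 0, 0, 0]])

```text
clock: 17.0
ee_pos: [0.6406, -0.049, 0.2253]
ee_rot: [0.147, 1.578, -0.118]
ft_force: [1.4, 2.8, -1.4]
gripper_width: 0.0152
```

```bash
python3 - <<'E'
from h import *
st()
for a in((.026,32),(.03,37),(.04,37),(.08,35),(.14,35)): print(delta(hand(*a),AZ+90))
E
```

```text
t 17.0 tcp [ 0.6406 -0.049   0.2253] x [-0.01  0.02 -1.  ] z [ 0.986 -0.168 -0.013] F [ 1.4  2.8 -1.4] w 0.0152 q [-0.14  0.4   1.03  0.02  1.72  0.03]
[array([-0.1 ,  0.15, -0.09]), ('turn', 0.002)]
[array([-1.26, -1.1 , -0.11]), ('turn', 0.002)]
[array([-0.71, -1.93, -0.11]), ('turn', 0.002)]
[array([ 2.08, -4.86, -0.08]), ('turn', 0.002)]
[array([ 5.43, -9.84, -0.05]), ('turn', 0.002)]
```

Request:
send_rows(commands=[[-0.6, -0.7, 0, 0], [-0.3, -0.7, 0, 0], [0.2, -0.6, 0, 0], [0, 0, 0, 0], [0, 0, 0, 0]])

```text
clock: 17.5
ee_pos: [0.637, -0.0708, 0.2311]
ee_rot: [0.147, 1.579, -0.118]
ft_force: [1.3, 1.9, -1.8]
gripper_width: 0.015
```

```bash
python3 - <<'E'
from h import *
st()
for a in((.04,36),(.06,35),(.08,35),(.14,35)): print(delta(hand(*a),AZ+90))
a=camera('scene'); b=camera('top')
z=lambda im,r,c:cv2.resize(im[r:r+100,c:c+130],(390,300),interpolation=3)
cv2.imwrite('pics/v9.png',np.hstack([z(a,130,150),z(b,140,290)])[:,:,::-1])
E
```

```text
t 17.5 tcp [ 0.637  -0.0708  0.2311] x [-0.011  0.02  -1.   ] z [ 0.986 -0.168 -0.014] F [ 1.3  1.9 -1.8] w 0.015 q [-0.18  0.4   1.02  0.02  1.73 -0.  ]
[array([ 0.19,  0.47, -0.1 ]), ('turn', 0.002)]
[array([ 1.58, -1.  , -0.08]), ('turn', 0.002)]
[array([ 2.7 , -2.66, -0.07]), ('turn', 0.002)]
[array([ 6.05, -7.64, -0.04]), ('turn', 0.002)]
```

View pics/v9.png

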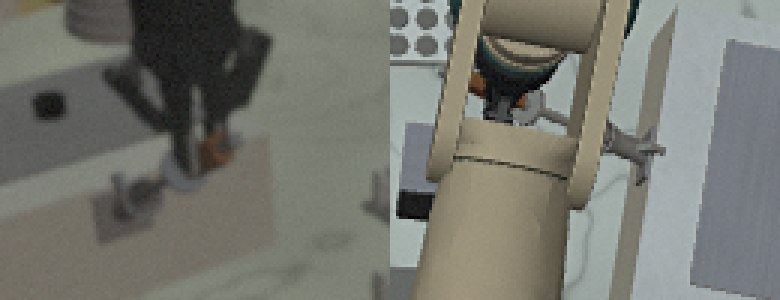

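The shaft now slants into the mouth and the collar is 5 cm off it. Pushing along the axis.

Request:
send_rows(commands=[[0.8, -0.6, -0.03, 0], [0.8, -0.7, -0.03, 0], [0.6, -0.7, 0, 0], [0.5, -0.7, 0, 0], [0, 0, 0, 0], [0, 0, 0, 0]])

```text
clock: 18.2
ee_pos: [0.6302, -0.1007, 0.2005]
ee_rot: [0.146, 1.581, -0.122]
ft_force: [1.8, 0.6, -0.0]
gripper_width: 0.0154
```

```bash
python3 - <<'E'
from h import *
st()
for a in((.08,35),(.11,35),(.14,35),(.145,35)): print(delta(hand(*a),AZ+90))
E
```

```text
t 18.2 tcp [ 0.6302 -0.1007  0.2005] x [-0.013  0.016 -1.   ] z [ 0.985 -0.17  -0.016] F [ 1.8  0.6 -0. ] w 0.0154 q [-0.22  0.4   1.08  0.01  1.68 -0.05]
[array([-0.31,  0.46,  0.05]), ('turn', 0.0)]
[array([ 1.37, -2.03,  0.08]), ('turn', 0.0)]
[array([ 3.06, -4.51,  0.1 ]), ('turn', 0.0)]
[array([ 3.34, -4.92,  0.11]), ('turn', 0.0)]
```

Request:
send_rows(commands=[[0.5, -0.8, 0.05, 0], [0.5, -0.8, 0.05, 0], [0.5, -0.8, 0, 0], [0.5, -0.7, 0, 0], [0.5, -0.7, 0, 0], [0.3, -0.4, 0, 0], [0, 0, 0, 0], [0, 0, 0, 0]])

```text
clock: 19.0
ee_pos: [0.6225, -0.1458, 0.169]
ee_rot: [0.147, 1.583, -0.123]
ft_force: [1.1, 0.2, -0.5]
gripper_width: 0.015
```

```bash
python3 - <<'E'
from h import *
st()
for a in((.14,35),(.145,35)): print(delta(hand(*a),AZ+90))
E
```

```text
t 19.0 tcp [ 0.6225 -0.1458  0.169 ] x [-0.015  0.017 -1.   ] z [ 0.985 -0.17  -0.017] F [ 1.1  0.2 -0.5] w 0.015 q [-0.29  0.42  1.12  0.01  1.62 -0.12]
[array([-0.02,  0.11,  0.04]), ('turn', -0.0)]
[array([ 0.26, -0.31,  0.05]), ('turn', -0.0)]
```

Nominal depth is reached with no stop force yet, so I push a little more along the axis until force shows.

Request:
send_rows(commands=[[0.25, -0.35, 0, 0], [0.2, -0.3, 0, 0], [0.15, -0.2, 0, 0], [0.15, -0.2, 0, 0]])

```text
clock: 19.4
ee_pos: [0.622, -0.1495, 0.1669]
ee_rot: [0.15, 1.579, -0.11]
ft_force: [-1.8, 7.8, 6.7]
gripper_width: 0.0156
```

```bash
python3 - <<'E'
from h import *
st()
for a in((.14,35),(.145,35)): print(delta(hand(*a),AZ+90))
a=camera('scene'); b=camera('top')
z=lambda im,r,c:cv2.resize(im[r:r+75,c:c+98],(390,300),interpolation=3)
cv2.imwrite('pics/v10.png',np.hstack([z(a,150,160),z(b,150,320)])[:,:,::-1])
E
```

```text
t 19.4 tcp [ 0.622  -0.1495  0.1669] x [-0.01   0.026 -1.   ] z [ 0.986 -0.164 -0.014] F [-1.8  7.8  6.7] w 0.0156 q [-0.3   0.42  1.12  0.02  1.62 -0.14]
[array([-0.23,  0.48,  0.03]), ('turn', 0.006)]
[array([0.05, 0.07, 0.03]), ('turn', 0.006)]
```

View pics/v10.png

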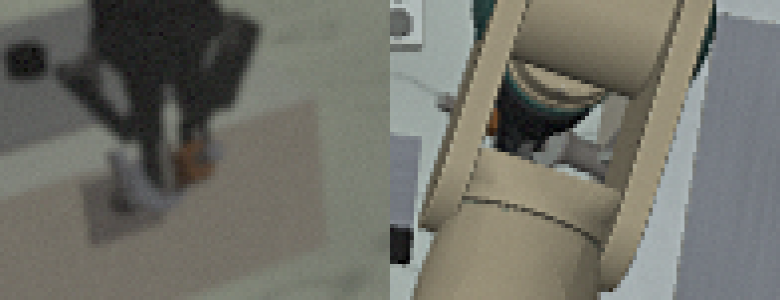

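Scene crop shows the collar seated on the mouth (near scene pixel 195,198). The 10 N reaction points straight along the tube axis. I hold it a little firmer briefly before drawing out.

Request:
send_rows(commands=[[0.3, -0.4, 0, 0], [0.3, -0.4, 0, 0], [0.3, -0.4, 0, 0], [0.2, -0.3, 0, 0]])

```text
clock: 19.9
ee_pos: [0.6219, -0.1497, 0.1672]
ee_rot: [0.155, 1.572, -0.083]
ft_force: [-4.4, 9.2, 6.4]
gripper_width: 0.0151
```

```bash
python3 - <<'E'
from h import *
st()
for a in((.14,35),(.09,35),(.03,35),(-.02,35),(-.08,35)): print(delta(hand(*a),AZ+90))
E
```

```text
t 19.9 tcp [ 0.6219 -0.1497  0.1672] x [-0.002  0.046 -0.999] z [ 0.989 -0.151 -0.009] F [-4.4  9.2  6.4] w 0.0151 q [-0.31  0.42  1.13  0.04  1.61 -0.16]
[array([-0.19,  0.51,  0.04]), ('turn', 0.02)]
[array([-2.87,  4.73,  0.1 ]), ('turn', 0.02)]
[array([-6.08,  9.79,  0.17]), ('turn', 0.02)]
[array([-8.76, 14.01,  0.22]), ('turn', 0.02)]
[array([-11.98,  19.08,   0.29]), ('turn', 0.02)]
```

Request:
send_rows(commands=[[-0.4, 0.7, 0, 0], [-0.7, 1.2, 0, 0], [-0.9, 1.4, 0, 0], [-0.9, 1.4, 0.05, 0], [-0.9, 1.4, 0.05, 0], [-0.9, 1.4, 0, 0], [0, 0, 0, 0], [0, 0, 0, 0]])

```text
clock: 20.7
ee_pos: [0.6359, -0.0706, 0.2236]
ee_rot: [0.152, 1.569, -0.083]
ft_force: [-0.2, 0.1, -0.5]
gripper_width: 0.0155
```

```bash
python3 - <<'E'
from h import *
st()
for a in((.09,35),(.03,35),(-.02,35),(-.08,35)): print(delta(hand(*a),AZ+90))
E
```

```text
t 20.7 tcp [ 0.6359 -0.0706  0.2236] x [ 0.001  0.044 -0.999] z [ 0.989 -0.149 -0.005] F [-0.2  0.1 -0.5] w 0.0155 q [-0.19  0.39  1.05  0.04  1.71 -0.03]
[array([ 2.41, -3.54, -0.05]), ('turn', 0.022)]
[array([-0.81,  1.52,  0.04]), ('turn', 0.022)]
[array([-3.5 ,  5.73,  0.11]), ('turn', 0.022)]
[array([-6.72, 10.79,  0.2 ]), ('turn', 0.022)]
```

Request:
send_rows(commands=[[-0.9, 1.5, 0.05, 0], [-0.9, 1.5, 0.05, 0], [-0.9, 1.5, 0, 0], [-0.9, 1.4, 0, 0], [-0.9, 1.4, 0, 0], [-0.9, 1.4, 0, 0], [0, 0, 0, 0], [0, 0, 0, 0]])

```text
clock: 21.5
ee_pos: [0.6507, 0.0213, 0.2861]
ee_rot: [0.152, 1.57, -0.081]
ft_force: [-0.2, -0.2, -1.4]
gripper_width: 0.0154
```

```bash
python3 - <<'E'
from h import *
st()
for a in((-.02,35),(-.06,35),(-.08,35)): print(delta(hand(*a),AZ+90))
P=camera_params('wrist'); w=camera('wrist'); a=camera('scene'); b=camera('top')
for c in('wrist','scene','top'):
  for q in masks_of('rod',c)[:2]: ys,xs=np.nonzero(q['mask']); print(c,q['score'],q['at'],xs.min(),xs.max(),ys.min(),ys.max())
cv2.imwrite('pics/v11.png',np.hstack([cv2.resize(a[140:290,130:330],(400,300),interpolation=3),cv2.resize(w[120:420,100:500],(400,300))])[:,:,::-1])
E
```

```text
t 21.5 tcp [0.6507 0.0213 0.2861] x [ 0.     0.045 -0.999] z [ 0.989 -0.148 -0.006] F [-0.2 -0.2 -1.4] w 0.0154 q [-0.04  0.42  0.89  0.05  1.83  0.12]
[array([ 2.34, -3.84,  0.04]), ('turn', 0.023)]
[array([ 0.19, -0.47,  0.1 ]), ('turn', 0.023)]
[array([-0.88,  1.22,  0.13]), ('turn', 0.023)]
wrist 0.75 [279.3, 251.3] 258 297 168 358
scene 0.81 [229.6, 182.3] 209 253 167 193
top 0.59 [300.8, 164.8] 284 341 153 179
top 0.42 [256.8, 239.0] 245 272 229 247
```

View pics/v11.png

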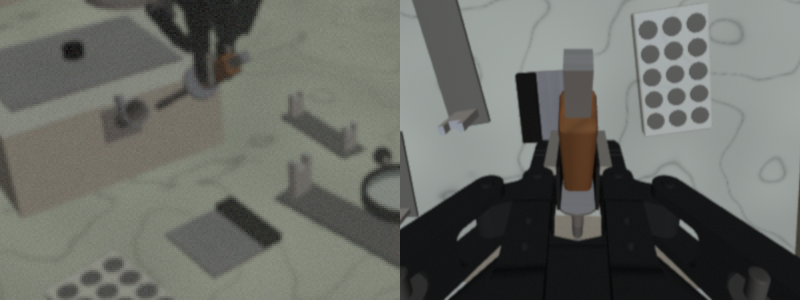

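The rod is fully out of the tube, tip about 6 cm clear, still pitched about 35° in the fingers, and the lens is untouched. I will re-level it by lowering its shaft into the rest's front fork, which swings it back to level, then regrip.

```bash
python3 - <<'E'
from h import *
print(delta([.469,.0987,.27],1.9))
E
```

```text
[array([  1.92,   4.97, -19.1 ]), ('turn', -0.183)]
```

Request:
send_rows(commands=[[0, 0.5, -2, 0], [0, 1, -3.8, 0], [0, 1, -3.8, 0], [0, 1, -3.8, 0], [0, 1, -3, -0.06], [0, 0, -1, -0.06], [0, 0, 0, -0.06], [0, 0, 0, 0], [0, 0, 0, 0]])

```text
clock: 22.7
ee_pos: [0.4777, 0.0892, 0.2858]
ee_rot: [0.013, 1.573, 0.058]
ft_force: [-0.4, 0.8, -1.3]
gripper_width: 0.015
```

```bash
python3 - <<'E'
from h import *
st(); print(delta([.469,.0987,.22],1.9))
E
```

```text
t 22.7 tcp [0.4777 0.0892 0.2858] x [-0.003  0.046 -0.999] z [ 1.     0.029 -0.002] F [-0.4  0.8 -1.3] w 0.015 q [ 0.08 -0.07  1.44  0.05  1.77  0.06]
[array([ 6.62,  0.67, -0.82]), ('turn', -0.004)]
```

Request:
send_rows(commands=[[3, 0.3, -0.4, 0], [3, 0.3, -0.3, 0], [2, 0.2, 0, 0], [1, 0, 0, 0], [0, 0, 0, 0], [0, 0, 0, 0]])

```text
clock: 23.3
ee_pos: [0.472, 0.0997, 0.1941]
ee_rot: [0.021, 1.571, 0.05]
ft_force: [-0.1, 0.2, -1.0]
gripper_width: 0.0153
```

```bash
python3 - <<'E'
from h import *
st(); print(delta([.470,.0987,.15],1.9))
camera('top'); T=camera_params('top'); camera('scene'); S=camera_params('scene')
o=observe()['ee_pos']; d=np.array([np.cos(np.radians(-88.1)),np.sin(np.radians(-88.1)),0])
for f in(30,35,40): tip=o+.191*(np.cos(np.radians(f))*d-[0,0,np.sin(np.radians(f))]); print(f,tip.round(3),proj(T,tip).round(1),proj(S,tip).round(1))
for c in('top','scene'):
  for q in masks_of('rod',c)[:3]: ys,xs=np.nonzero(q['mask']); print(c,q['score'],q['at'],xs.min(),xs.max(),ys.min(),ys.max(),'right end',xs.max(),ys[xs==xs.max()].mean(),'left end',ys[xs==xs.min()].mean())
E
```

```text
t 23.3 tcp [0.472  0.0997 0.1941] x [-0.001  0.045 -0.999] z [ 1.     0.018 -0.001] F [-0.1  0.2 -1. ] w 0.0153 q [ 0.11 -0.06  1.6   0.05  1.59  0.09]
[array([ 4.4 , -0.3 , -0.19]), ('turn', -0.015)]
30 [ 0.478 -0.066  0.099] [319.3 232. ] [268.4 204.5]
35 [ 0.477 -0.057  0.085] [316.  232.6] [270.9 210. ]
40 [ 0.477 -0.046  0.072] [312.4 233.2] [273.7 215.4]
top 0.7 [281.1, 230.5] 273 312 228 236 right end 312 233.0 left end 234.0
scene 0.58 [309.4, 197.6] 275 341 187 212 right end 341 188.5 left end 211.0
```

Request:
send_rows(commands=[[1.2, -0.06, -0.1, -0.01], [1.2, -0.06, 0, 0], [1.2, -0.06, 0, 0], [1.2, -0.06, 0, 0], [1, -0.05, 0, 0], [0, 0, 0, 0]])

```text
clock: 24.1
ee_pos: [0.4712, 0.0989, 0.1321]
ee_rot: [0.012, 1.569, 0.057]
ft_force: [-1.2, -1.9, 0.8]
gripper_width: 0.0155
```

```bash
python3 - <<'E'
from h import *
st(); print(delta([.470,.0987,.056],1.9))
E
```

```text
t 24.1 tcp [0.4712 0.0989 0.1321] x [ 0.001  0.044 -0.999] z [1.    0.029 0.002] F [-1.2 -1.9  0.8] w 0.0155 q [ 0.11 -0.01  1.69  0.04  1.46  0.07]
[array([ 7.6 , -0.35, -0.13]), ('turn', -0.004)]
```

Request:
send_rows(commands=[[1, -0.05, -0.05, 0], [1, -0.05, 0, 0], [1, -0.05, 0, 0], [1, -0.05, 0, 0], [0.8, -0.05, 0, 0], [0, 0, 0, 0]])

```text
clock: 24.7
ee_pos: [0.4714, 0.099, 0.0806]
ee_rot: [0.012, 1.567, 0.058]
ft_force: [0.4, -1.4, 1.0]
gripper_width: 0.0156
```

```bash
python3 - <<'E'
from h import *
st(); print(delta([.470,.0987,.056],1.9))
E
```

```text
t 24.7 tcp [0.4714 0.099  0.0806] x [ 0.003  0.045 -0.999] z [1.    0.03  0.004] F [ 0.4 -1.4  1. ] w 0.0156 q [0.11 0.04 1.74 0.05 1.35 0.07]
[array([ 2.45, -0.14, -0.15]), ('turn', -0.004)]
```

Request:
send_rows(commands=[[0.8, -0.04, -0.1, 0], [0.8, -0.04, 0, 0], [0.6, -0.03, 0, 0], [0.3, 0, 0, 0], [0, 0, 0, 0]])

```text
clock: 25.2
ee_pos: [0.4715, 0.0994, 0.0551]
ee_rot: [0.012, 1.564, 0.059]
ft_force: [-2.0, 0.2, 7.3]
gripper_width: 0.0157
```

```bash
python3 - <<'E'
from h import *
st(); print(delta([.470,.0987,.056],1.9))
camera('wrist'); P=camera_params('wrist'); camera('top')
for c in('top','wrist'):
  for q in masks_of('rod',c)[:3]: ys,xs=np.nonzero(q['mask']); print(c,q['score'],q['at'],xs.min(),xs.max(),ys.min(),ys.max())
T=camera_params('top'); print(proj(T,[.4752,-.0905,.055]),proj(T,[.467,.162,.055]),proj(P,[.467,.162,.055]),proj(P,[.467,.134,.066]))
E
```

```text
t 25.2 tcp [0.4715 0.0994 0.0551] x [ 0.006  0.046 -0.999] z [1.    0.03  0.007] F [-2.   0.2  7.3] w 0.0157 q [0.11 0.08 1.76 0.05 1.29 0.06]
[array([-0.1 , -0.06, -0.15]), ('turn', -0.003)]
top 0.55 [307.7, 232.7] 296 323 233 235
wrist 0.78 [277.2, 266.3] 255 300 147 359
[325.8274372  234.87157664] [246.09949262 235.41714976] [270.20644302 150.82014179] [268.37996368 216.4068885 ]
```

Level again: 7 N upward as both forks take the rod. Open, let it settle, regrip.

Request:
send_rows(commands=[[0, 0, 0, 0], [0, 0, 0, 0], [0, 0, 0, 0], [0.2, 0, 0, 0], [0.2, 0, 0, 0], [0, 0, 0, 0]], jaw=-0.2)

```text
clock: 26.0
ee_pos: [0.4707, 0.0994, 0.0492]
ee_rot: [0.013, 1.566, 0.059]
ft_force: [0.2, 0.1, -0.9]
gripper_width: 0.0343
```

```bash
python3 - <<'E'
from h import *
st(); camera('wrist'); P=camera_params('wrist'); camera('top'); T=camera_params('top')
for c in('top','wrist'):
  for q in masks_of('rod',c)[:2]: ys,xs=np.nonzero(q['mask']); print(c,q['score'],q['at'],xs.min(),xs.max(),ys.min(),ys.max())
print(proj(P,[.467,.162,.06]),proj(T,[.4752,-.0905,.055]))
E
```

```text
t 26.0 tcp [0.4707 0.0994 0.0492] x [ 0.004  0.046 -0.999] z [1.    0.029 0.005] F [ 0.2  0.1 -0.9] w 0.0343 q [0.11 0.08 1.77 0.05 1.28 0.06]
top 0.52 [306.7, 234.4] 294 324 233 235
wrist 0.69 [280.4, 267.5] 244 315 147 360
[271.42681193 152.78923211] [325.8274372  234.87157664]
```

Request:
send_rows(commands=[[0.1, 0, 0, 0], [0, 0, 0, 0], [0, 0, 0, 0], [0, 0, 0, 0], [0, 0, 0, 0], [0, 0, 0, 0]], jaw=-1, grip_force=50)

```text
clock: 26.8
ee_pos: [0.4712, 0.0995, 0.0488]
ee_rot: [0.013, 1.565, 0.059]
ft_force: [-0.0, -0.4, 0.1]
gripper_width: 0.0154
```

Request:
send_rows(commands=[[-1, 0, 0, 0], [-2, 0.1, 0, 0], [-3, 0.15, 0, 0], [-2, 0.1, 0, 0], [-1, 0, 0, 0], [0, 0, 0, 0], [0, 0, 0, 0]])

```text
clock: 27.5
ee_pos: [0.4695, 0.0986, 0.1432]
ee_rot: [0.013, 1.567, 0.059]
ft_force: [-0.3, -0.2, -1.0]
gripper_width: 0.015
```

```bash
python3 - <<'E'
from h import *
st(); camera('wrist'); P=camera_params('wrist'); b=camera('top'); T=camera_params('top'); a=camera('scene'); S=camera_params('scene')
o=observe()['ee_pos']; d=np.array([np.cos(np.radians(-88.1)),np.sin(np.radians(-88.1)),0])
for c,Q in(('top',T),('wrist',P),('scene',S)):
  print(c,'tip',proj(Q,o+.191*d),'stub',proj(Q,o-.063*d))
  for q in masks_of('rod',c)[:2]: ys,xs=np.nonzero(q['mask']); print(c,q['score'],q['at'],xs.min(),xs.max(),ys.min(),ys.max())
m=magpts(np.load('mag.npy')); L=m['post']+.163*m['d0']; L[2]=.21; print('lens',L)
E
```

```text
t 27.5 tcp [0.4695 0.0986 0.1432] x [ 0.003  0.046 -0.999] z [1.    0.029 0.004] F [-0.3 -0.2 -1. ] w 0.015 q [ 0.1  -0.03  1.68  0.05  1.48  0.07]
top tip [329.60997831 230.81453255] stub [244.23119731 231.45267366]
top 0.47 [312.4, 231.0] 297 328 229 233
wrist tip [277.37169608 525.13307698] stub [274.96208139 150.13324826]
wrist 0.97 [278.3, 263.1] 255 301 148 359
scene tip [261.56339341 186.79648433] stub [339.90351499 222.20922293]
lens [0.59547455 0.23574069 0.21      ]
```

Request:
send_rows(commands=[[0, 0, 0, -0.14], [0, 0, 0, -0.14], [0, 0, 0, -0.14], [0, 0, 0, -0.14], [0, 0, 0, -0.14], [0, 0, 0, -0.14], [0, 0, 0, -0.14], [0, 0, 0, -0.14], [0, 0, 0, -0.14], [0, 0, 0, -0.14]])

```text
clock: 28.8
ee_pos: [0.4673, 0.0984, 0.1378]
ee_rot: [-1.109, 1.223, 1.173]
ft_force: [-0.3, -0.3, -0.8]
gripper_width: 0.0153
```

Request:
send_rows(commands=[[0, 0, 0, -0.14], [0, 0, 0, 0], [0, 0, 0, 0]])

```text
clock: 29.1
ee_pos: [0.4667, 0.0983, 0.1365]
ee_rot: [-1.214, 1.155, 1.279]
ft_force: [0.9, -1.1, -0.9]
gripper_width: 0.0154
```

```bash
python3 - <<'E'
from h import *
st(); print(delta([.407,.236,.12],90))
E
```

```text
t 29.1 tcp [0.4667 0.0983 0.1365] x [-0.01   0.044 -0.999] z [-0.057  0.997  0.045] F [ 0.9 -1.1 -0.9] w 0.0154 q [ 0.1  -0.02  1.69  0.05  1.48 -1.53]
[array([ 2.32,  5.15, 14.  ]), ('turn', 0.057)]
```

Request:
send_rows(commands=[[0.3, 1, 1.5, 0.05], [0.5, 1, 3, 0], [0.5, 1, 3, 0], [0.5, 1, 3, 0], [0.3, 0.7, 1.5, 0], [0, 0, 0, 0], [0, 0, 0, 0]])

```text
clock: 29.8
ee_pos: [0.4173, 0.2219, 0.1199]
ee_rot: [-1.157, 1.195, 1.223]
ft_force: [-0.5, 0.5, -1.0]
gripper_width: 0.0151
```

```bash
python3 - <<'E'
from h import *
st(); print(delta([.407,.236,.115],90))
E
```

```text
t 29.8 tcp [0.4173 0.2219 0.1199] x [-0.011  0.043 -0.999] z [0.02  0.999 0.043] F [-0.5  0.5 -1. ] w 0.0151 q [ 0.39 -0.03  1.73  0.04  1.43 -1.17]
[array([0.56, 1.05, 1.36]), ('turn', -0.02)]
```

Request:
send_rows(commands=[[0.3, 0.5, 0.7, -0.02], [0.2, 0.5, 0.7, 0], [0, 0, 0, 0], [0, 0, 0, 0], [0, 0, 0, 0]])

```text
clock: 30.3
ee_pos: [0.4076, 0.2354, 0.1154]
ee_rot: [-1.169, 1.187, 1.234]
ft_force: [0.1, 0.2, -0.4]
gripper_width: 0.0154
```

```bash
python3 - <<'E'
from h import *
st(); print(delta([.407,.236,.115],90)); o=observe()['ee_pos']
m=magpts(np.load('mag.npy')); L=m['post']+.163*m['d0']; L[2]=.21
w=camera('wrist'); a=camera('scene'); b=camera('top'); S=camera_params('scene'); T=camera_params('top')
y=-toolR().as_matrix()[:,1]; tip=o+.188*y+[0,0,.006]; print('tip est',tip,L,'S',proj(S,tip),proj(S,L),'T',proj(T,tip),proj(T,L), 'pitch',y[2])
for c in('scene','top'):
  for n in('rod','lens_centre'):
    for q in masks_of(n,c)[:2]: ys,xs=np.nonzero(q['mask']); print(c,n,q['score'],q['at'],xs.min(),xs.max(),ys.min(),ys.max())
z=lambda im,r,c:cv2.resize(im[r:r+150,c:c+200],(400,300),interpolation=3)
cv2.imwrite('pics/v12.png',np.hstack([z(a,180,260),z(b,130,140)])[:,:,::-1])
E
```

```text
t 30.3 tcp [0.4076 0.2354 0.1154] x [-0.01   0.043 -0.999] z [0.004 0.999 0.043] F [ 0.1  0.2 -0.4] w 0.0154 q [ 0.42 -0.03  1.74  0.04  1.42 -1.15]
[array([0.04, 0.06, 0.06]), ('turn', -0.004)]
tip est [0.59560564 0.23469048 0.11940669] [0.59547455 0.23574069 0.21      ] S [330.33796701 271.00453341] [333.7682543  235.75621652] T [222.76982965 190.59836498] [218.61713627 183.33253887] pitch -0.010663912863756897
scene rod 0.77 [368.4, 241.5] 331 381 227 268
scene lens_centre 0.96 [331.4, 233.8] 310 356 214 252
top rod 0.6 [215.5, 266.7] 217 222 204 272
top lens_centre 0.57 [219.9, 184.2] 204 242 169 199
```

View pics/v12.png

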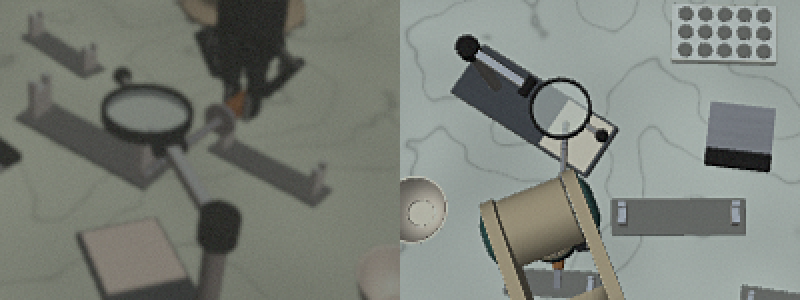

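Lens ring centre is at top (220.5,184) and the tip at top (222.5,192), against a predicted (222.8,190.6) for a tip 9 cm below the lens. The scene crop shows the lens flat and the rod passing below it without contact. Mould, scraper and bowl are where they started. Handing in.

```bash
python3 - <<'E'
from h import *
st(); print(hand_in()); st()
E
```

```text
t 30.65 tcp [0.4076 0.2355 0.1154] x [-0.011  0.043 -0.999] z [0.004 0.999 0.043] F [-0.5  0.4 -0.9] w 0.0151 q [ 0.42 -0.03  1.74  0.04  1.42 -1.15]
the job is handed in; nothing more can be done
None
the job is handed in; nothing more can be done
```

I carried out all the steps and handed the job in at 30.7 s of the 72 s allowed, still gripping the rod at the lens. No verdict is reported, so the results below are from my own checks.

- **Lens:** I set it level by the ball knob. Its ring matched the computed outline for a level lens over the tile.
- **Tube:** The interface can't tilt the tool, so I pivoted the rod to 35° in the fingers, using the tube's flare. I pushed it in until a hard stop gave about 10 N straight along the tube axis, then drew it right out.
- **Re-levelling:** I lowered the rod into its own rest, which brought it back to level, and regripped it there before moving to the lens.
- **Final hold:** The tip is about 9 cm below the lens and, by estimate, within about 5 mm of its centre sideways. The rod is level to about 0.01 rad by the tool's pose, and the wrist force is near zero.
- **Bystanders:** The mould, scraper and bowl look unmoved in the pictures. I didn't measure their positions at the end.

**Disagreements:** The top camera placed the lens about 2 px (5 mm) and the tip about 1.4 px (3.5 mm) from where I computed them. Both are well inside the 25 mm limit. One move towards the tube ran about 4 cm further than planned, but the force reading stayed near 2 N.

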